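Find the loose-capped screw jar at the repair cafe

TASK

Two identical square screw jars stand in the wooden rack: one cap is screwed tight, the other is loose. Find out which by test-twisting the caps about a quarter of a turn while the jars stand in the rack; leave the loose cap turned, so that it shows, and set that jar down upright anywhere inside the metal tray. Leave the tight jar standing in its rack pocket, and never tip a jar over.

Things in the scene. Friction and masses are not known exactly. Their poses are not given: they have to be found in the camera images.
- cap_a (a point): Centre of the round black knurled cap (48 mm across, 26 high) of jar A; turns with the cap: z up, x along the white bar on its top. Below it: a neck 38 mm across, 14 high, then a clear box 62 x 62 mm, 56 high. The cap's centre is 83 mm above the jar's underside, 27 above its shoulder. About 0.22 kg. Jars A and B look alike, in either pocket; one cap is loose, one tight.
- cap_b (a point): The same point on jar B, same in all sizes and axes. The loose cap turns easily up to 95 degrees either way from the start, never comes off, and its jar can be lifted by it. The tight one does not turn: its jar gives some 4 degrees in the pocket, then the fingers slip (grip with 20 to 30 N). At the start each cap's axes are parallel to its jar's.
- tray: Fixed open square steel tray, 150 x 150 mm outside, 25 mm high, walls and floor 5 mm thick. Origin at the centre of its underside, on the table; z up. A jar standing in it has its cap's centre 88 mm above the table.
- box_a (a point): Centre of jar A's square clear box (62 x 62 x 56 mm, screws inside), 55 mm below the cap's centre; axes along its sides, z up. The jar stands in a pocket of a fixed pale wooden rack, 95 x 225 x 30 mm high: two square pockets 66 mm wide, 24 mm deep, floor 6 mm above the table, 130 mm apart. There the cap's centre is 89 mm above the table.
- box_b (a point): The same point on jar B, in the rack's other pocket; same sizes and axes as jar A.
Mind the look-alikes: they are no part of the job. Of the things like the tray, leave any that is black; of the rest the smaller one is meant.

How it is judged (in metres and radians):
On the way:
1. a cap has been turned at least 20 degrees on its jar, the jar standing in the rack (((angle between the x axis of cap_a and the x axis of box_a, either way round above 0.35 rad and distance of cap_a from where it was at the start of the episode below 0.012 m) or (angle between the x axis of cap_b and the x axis of box_b, either way round above 0.35 rad and distance of cap_b from where it was at the start of the episode below 0.012 m))), for 0.1 s.
At the end, for the whole second after the job is handed in: The loose-capped jar stands upright (within 10 degrees) on the tray's floor, its cap's centre within 50 mm of the tray's centre along each tray axis and 78 to 98 mm above the table; the tight jar stands upright in its rack pocket, its cap within 15 mm of where it was (((x of cap_a in the frame of tray between -0.05 and 0.05 m and y of cap_a in the frame of tray between -0.05 and 0.05 m and height (world z) of cap_a between 0.078 and 0.098 m and angle between each of cap_a, cap_b's own z axis and vertical below 0.17 rad and distance of cap_b from where it was at the start of the episode below 0.015 m) or (x of cap_b in the frame of tray between -0.05 and 0.05 m and y of cap_b in the frame of tray between -0.05 and 0.05 m and height (world z) of cap_b between 0.078 and 0.098 m and angle between each of cap_b, cap_a's own z axis and vertical below 0.17 rad and distance of cap_a from where it was at the start of the episode below 0.015 m))); the robot touches nothing.
It fails at once if a jar is lifted out of the rack or carried while its cap is not turned on it (less than 11 degrees): the tight jar, or an untested one ((height (world z) of cap_a above 0.108 m and angle between the x axis of cap_a and the x axis of box_a, either way round below 0.19 rad) or (height (world z) of cap_b above 0.108 m and angle between the x axis of cap_b and the x axis of box_b, either way round below 0.19 rad)).
It fails at once if a jar is tipped by more than 35 degrees (angle between any of cap_a, cap_b's own z axis and vertical above 0.61 rad).
It also fails if it takes over 58 s, if anything falls off the work surface, if the arm or the gripper's body presses on something with over 40 N, if the wrist force passes 120 N, or if a joint passes its speed limit or range.

ROBOT

A 6-joint arm with a two-finger parallel gripper is mounted at the origin on the work surface. World frame = base frame: x ahead of the robot, y to its left, z up, the work surface at z = 0. Lengths are in m, angles in degrees, forces in N, time in s.
With the tool pointing down it reaches from about 0.35 to 0.875 m from the base axis. Payload 4.2 kg.
Tool frame: the origin (TCP) lies midway between the tips of the shut fingers; the grasp point (between the pads) lies 19 mm behind it; z points along the fingers, y is the line along which they close (so a half turn about z gives the same grasp; the last joint's range is limited). The gripper opens to 87 mm and grips with 3 to 60 N. Pads are 19 mm wide; open, the fingers measure 117 mm over their backs; the gripper's body (75 mm by 190 mm) begins 51 mm behind the grasp point.
Start: joints at [14.817, 22.042, 0.453, 0, -68.411, -14.817], TCP at [0.625, 0, 0.223] pointing down, gripper open.
Joint ranges: [-179.83, 179.83], [-69.29, 118.12], [-61.27, 80.66], [-181.25, 117.63], [-171.15, -9.14], [-177.46, 177.46]. Speed limits (degrees/s): [159.86, 159.86, 180, 180, 180, 180].

INTERFACE

Orientations are given as [roll, pitch, yaw] about the fixed x, y, z axes, in that order (R = Rz(yaw) Ry(pitch) Rx(roll)).
In Python, from workcell import env gives the robot as it stands. The module is installed in compiled form; this text tells all that it offers. Calls block until the motion is done:
- env.goto(position, orientation): joint-space move of the TCP to a pose.
- env.move_straight(position, rotation=None, rate=0.15, force_limit=None): straight line of the TCP; rotation=None keeps the orientation; rate is the mean speed in m/s. With force_limit (N) it stops when the force on the tool has changed by that much, and returns True; else False.
- env.set_joints(angles): joint-space move.
- env.gripper_to(opening, grasp_force=None): opening from 0.0 (shut) to 1.0 (fully open); grasp_force is the grip in N (None keeps the last); returns when the fingers have stopped.
- env.dwell(seconds).
- env.inverse_kinematics(position, orientation): joint angles nearest the present ones, or None.
- env.read_state(): the state.
- env.grab_frame(name): name is "scene" or "side" or "wrist"; returns a dict with "image" (480x640x3 uint8, blue, green, red), "fx", "fy", "cx", "cy" (pixels), "position" and "orientation" of the camera in the world. Camera axes: x right, y up, looking along -z (the intrinsics and any distortion apply to the point x, -y, -z); pixel columns grow to the right and rows downward; lengths in m; the calibration is good to about 2 mm. A picture is of the moment at which its call begins. There is no depth.
A pose or a line that the arm cannot do raises env.Unreachable and nothing moves.
- env.close_job(): hands the job in; it is judged then, once.
Trained networks look in a picture, given as the dict that the camera call returned (one of the last four; its "shot" number tells which), for a name from the list of things; names that differ only in an ending like _2 or _b are one class to them, and where a whole thing is asked for, a point or a joint stands for the part that bears it (a point fixed in the world has none). Each returns a list of dicts, best first, with "score" (0 to 1); they miss things now and then, are a little off and sometimes report something else, mostly with a low value. They report only what shows in the picture. A call takes as long as a camera call. They do not tell look-alikes from the thing itself.
- env.search_frame(picture, thing): "xyz" ([x, y, z] in m, in world coordinates, good to about 4 mm: the middle of the surface that is visible of it).
- env.trace(picture, thing): "mask" (480x640 bool, what is visible of it).
The state is a dict: "clock": time; "joint_positions": joint angles; "qvel": joint speeds; "joint_torque": joint torques, N m; "position": TCP position; "tool_rot": TCP orientation; "force": force on the tool from outside, world axes, zero at the start; "wrist_torque": the same for the moment, N m; "opening": opening from 0.0 (shut) to 1.0 (fully open); "finger_force": force on a finger pad.
Only numpy, scipy, OpenCV 4.12 (cv2) and the standard library are available. Lean on these libraries where they do the work, as an engineer would, in place of code of your own. Each camera call takes 0.05 s, during which the arm holds its last target. There are 200 camera calls.

## Working session

There is one attempt and no reset: what is moved stays moved. The work goes in short steps, each a Python script; the robot and the scene stay as the last script left them, time stands still between calls to the robot, and variables do not carry over. Pictures are saved under pics/ and viewed, at most 10 in all, crops included, and the job is handed in when it is done.

```bash
mkdir -p pics
python3 - <<'E'
from workcell import env
import cv2,numpy as np
for n in ["scene","side"]:
    p=env.grab_frame(n); cv2.imwrite(f"pics/{n}0.png",p["image"])
    print(n,p["fx"],p["cx"],p["position"],p["orientation"],[k for k in p])
    for t in ["cap_a","box_a","tray"]:
        print(t,[(round(d["score"],2),np.round(d["xyz"],3).tolist()) for d in env.search_frame(p,t)])
print(env.read_state())
E
```

```text
scene 438.74679283719087 316.61250499437074 [ 1.11278946 -0.31309206  0.81808018] [ 4.27728061e+01 -4.48759883e-02  7.39999216e+01] ['image', 'fx', 'fy', 'cx', 'cy', 'position', 'orientation', 'shot']
cap_a [(0.67, [0.506, 0.259, 0.099])]
box_a [(0.56, [0.513, 0.257, 0.06])]
tray [(0.93, [0.63, -0.487, 0.004]), (0.81, [0.583, -0.228, 0.002])]
side 558.4477728805608 317.9254327696613 [-0.01679166 -1.07355333  0.78959902] [ 56.72708285  -0.84586092 -25.32366988] ['image', 'fx', 'fy', 'cx', 'cy', 'position', 'orientation', 'shot']
cap_a [(0.66, [0.491, 0.254, 0.096]), (0.5, [0.493, 0.124, 0.095])]
box_a [(0.9, [0.486, 0.254, 0.064]), (0.57, [0.486, 0.124, 0.063])]
tray [(0.93, [0.313, -0.326, 0.004]), (0.89, [0.586, -0.226, 0.007]), (0.82, [0.626, -0.487, 0.004]), (0.41, [0.482, 0.256, 0.062])]
{'clock': 0.4, 'joint_positions': array([ 1.48188040e+01,  2.20500697e+01,  4.44392693e-01, -3.44459815e-03,
       -6.84109232e+01, -1.48143244e+01]), 'qvel': array([ 0.02409872, -0.11899748,  0.25523616, -0.05913143, -0.04415937,
       -0.04607322]), 'joint_torque': array([ 1.05193558e-05, -3.89972842e+01,  1.87333167e+01,  4.21823189e+00,
        1.41923293e-02, -7.83767632e-05]), 'position': array([6.24917293e-01, 4.95307671e-05, 2.22396320e-01]), 'tool_rot': array([ 1.79983133e+02, -1.14834943e-03, -8.99967882e+01]), 'force': array([ 0.53607499,  0.00324849, -0.6268741 ]), 'wrist_torque': array([-0.03476095,  0.01478879, -0.03968209]), 'finger_force': 0.0, 'opening': 0.9972442399041702}
```

View pics/scene0.png

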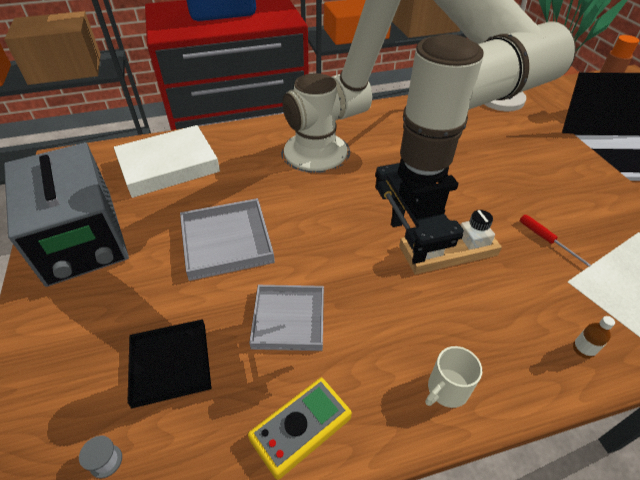

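View pics/side0.png

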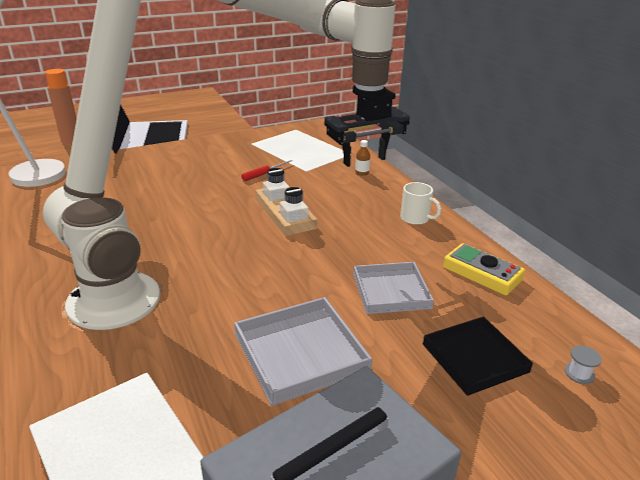

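The scene shows the small steel tray (px 288,317), the larger steel one (227,237) and the black one; the rack with both jars is partly behind the gripper (450,245). The target tray is about (0.585,-0.227), and the jars are near (0.49,0.125) and (0.49,0.255). Next, a close look with the wrist camera.

Run:
```python
from workcell import env
import cv2,numpy as np
env.goto([0.49,0.19,0.33],[180,0,-90])
p=env.grab_frame("wrist"); cv2.imwrite("pics/w1.png",p["image"]); print(p["position"],p["orientation"],p["fx"])
for t in ["cap_a","box_a"]:
    print(t,[(round(d["score"],2),np.round(d["xyz"],3).tolist()) for d in env.search_frame(p,t)])
s=env.grab_frame("scene"); cv2.imwrite("pics/scene1.png",s["image"])
for t in ["cap_a","box_a","tray"]:
    print(t,[(round(d["score"],2),np.round(d["xyz"],3).tolist()) for d in env.search_frame(s,t)])
# tray yaw from mask
for d in env.trace(s,"tray"):
    m=d["mask"].astype(np.uint8)
    c=max(cv2.findContours(m,0,2)[0],key=cv2.contourArea); print(round(d["score"],2),cv2.approxPolyDP(c,6,True)[:,0].tolist())
print(s["position"],s["orientation"],s["fx"],s["fy"],s["cx"],s["cy"],env.read_state()["clock"])
```

```text
[0.48980671 0.12071926 0.49133652] [-1.51139731e+01 -5.67131565e-02  1.79906574e+02] 430.721891608554
cap_a [(0.58, [0.501, 0.266, 0.106])]
box_a [(0.9, [0.497, 0.137, 0.102]), (0.57, [0.496, 0.256, 0.091])]
cap_a [(0.64, [0.507, 0.258, 0.103]), (0.57, [0.508, 0.137, 0.101])]
box_a [(0.98, [0.511, 0.257, 0.06]), (0.68, [0.511, 0.127, 0.063]), (0.34, [0.504, 0.136, 0.102])]
tray [(0.96, [0.628, -0.484, 0.002]), (0.76, [0.318, -0.329, 0.011]), (0.71, [0.586, -0.228, 0.0])]
0.97 [[260, 286], [251, 348], [321, 350], [322, 288]]
0.86 [[201, 321], [130, 337], [130, 407], [209, 388]]
0.58 [[257, 199], [180, 213], [188, 280], [274, 262]]
[ 1.11278946 -0.31309206  0.81808018] [ 4.27728061e+01 -4.48759883e-02  7.39999216e+01] 438.74679283719087 438.74679283719087 316.61250499437074 243.0347059275312 1.8083
```

View pics/w1.png

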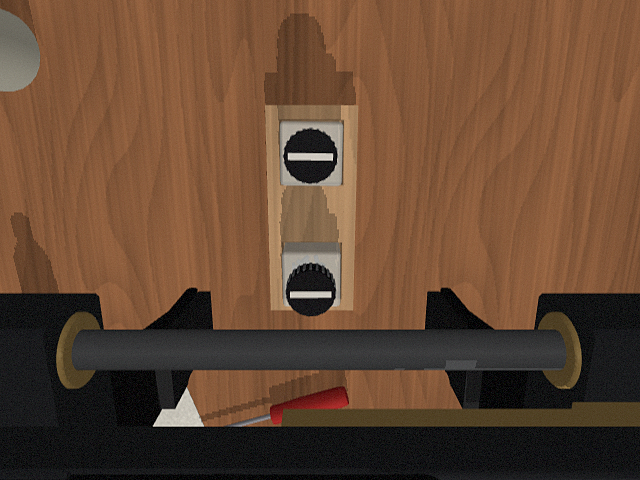

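The wrist view shows both caps from above, with bars along world x: the near jar (y≈0.13) at px (311,155) and the far jar at (310,290). I'll project these to z=0.102 and test the near jar first.

```bash
cat > h.py <<'E'
from workcell import env
import cv2,numpy as np
from scipy.spatial.transform import Rotation as R
def ray(p,u,v,z):
    d=R.from_euler("xyz",p["orientation"],degrees=True).apply([(u-p["cx"])/p["fx"],-(v-p["cy"])/p["fy"],-1])
    c=np.array(p["position"]); return c+d*(z-c[2])/d[2]
def twist(deg):
    """turn joint 6 in steps, returning the peak vertical wrist moment"""
    q=np.array(env.read_state()["joint_positions"]); M=[]
    for k in range(1,8):
        t=q.copy(); t[5]+=deg*k/7; env.set_joints(t)
        M.append(round(float(env.read_state()["wrist_torque"][2]),2))
    return M
def test(c,deg=70):
    env.goto([c[0],c[1],0.15],[180,0,-90])
    print("stopped",env.move_straight([c[0],c[1],0.071],force_limit=15))
    env.gripper_to(0.0,25); s=env.read_state()
    print("grip",s["opening"],s["finger_force"],s["position"])
    print("Mz",twist(deg)); env.gripper_to(1.0); env.dwell(0.2)
    env.move_straight([c[0],c[1],0.2])
def look(name,c):
    env.goto([c[0],c[1],0.33],[180,0,-90]); p=env.grab_frame("wrist")
    cv2.imwrite(f"pics/{name}.png",p["image"]); return p
E
python3 - <<'E'
from h import *
p=env.grab_frame("wrist")
a=ray(p,311,155,0.102); b=ray(p,310,290,0.102); print(a,b,np.linalg.norm(a-b))
s=env.grab_frame("scene")
P=[ray(s,*x,z) for x,z in zip([[260,286],[251,348],[321,350],[322,288]],[0.025,.0,0,0.025])]; print(np.round(P,3))
if abs(np.linalg.norm(a-b)-.13)<.008:
    test(a); look("w2",[.49,.19]); print(env.read_state()["clock"])
E
```

```text
[0.49635542 0.14082098 0.102     ] [0.49815242 0.26800571 0.102     ] 0.127197419391807
[[ 0.5   -0.27   0.025]
 [ 0.634 -0.317  0.   ]
 [ 0.678 -0.178  0.   ]
 [ 0.543 -0.137  0.025]]
stopped False
grip 0.545169297419469 24.995905878022313 [0.49669795 0.1409508  0.07111352]
Mz [0.01, 0.04, 0.03, -0.01, 0.05, 0.04, 0.1]
9.5333
```

View pics/w2.png

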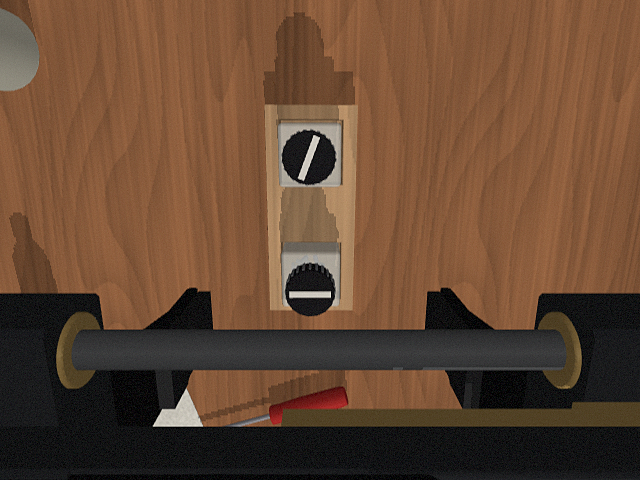

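The near jar's bar now stands at about 70° (px 309,157) while its box stayed put, with almost no torque. That makes it the loose one. I'll carry it by the cap to the tray (corners average 0.588,-0.226, yaw ≈ -17°).

Run:
```python
from h import *
p=env.grab_frame("wrist"); a=ray(p,309,157,0.102); print(a)
x,y=a[:2]
env.goto([x,y,.15],[180,0,-90]); print(env.move_straight([x,y,.071],force_limit=15))
env.gripper_to(0.0,30); print(env.read_state()["opening"])
env.move_straight([x,y,.24],rate=.1)
s=env.read_state(); print("lift",s["opening"],s["force"])
tx,ty=.588,-.226
env.goto([tx,ty,.24],[180,0,-107])
env.move_straight([tx,ty,.09],rate=.1)
print("touch",env.move_straight([tx,ty,.066],rate=.02,force_limit=5),env.read_state()["position"])
env.gripper_to(1.0); env.dwell(.2)
env.move_straight([tx,ty,.22]); env.goto([.6,.0,.33],[180,0,-90]); 
s=env.grab_frame("scene"); cv2.imwrite("pics/s3.png",s["image"])
print([(round(d["score"],2),np.round(d["xyz"],3).tolist()) for d in env.search_frame(s,"cap_a")],env.read_state()["clock"])
```

```text
[0.49738974 0.14256581 0.102     ]
False
0.5451646851084315
lift 0.5424388968479124 [-0.35335199 -0.29498956 -2.08933384]
touch True [ 0.58824114 -0.22612315  0.06992186]
[(0.62, [0.507, 0.259, 0.103]), (0.62, [0.596, -0.23, 0.101])] 21.0167
```

View pics/s3.png

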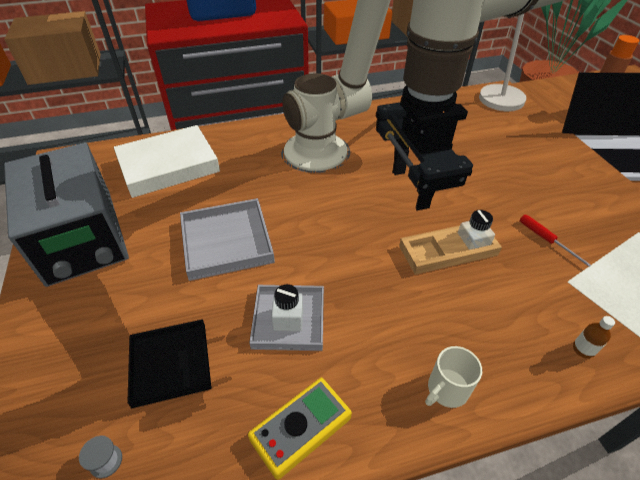

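The loose jar stands upright in the middle of the small tray (px 287,305) with its cap turned. The other jar is untouched in its pocket (478,228), and the gripper is clear.

```bash
python3 -c "
from workcell import env
print(env.close_job())"
```

```text
the job is handed in; nothing more can be done
None
```

The job is handed in (no verdict was returned): the near jar's cap turned about 70° with almost no torque, so I took it as the loose one and set that jar upright in the small steel tray with its cap left turned; I left the other jar in its pocket and did not twist its cap.

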